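# Right the toppled mixing cups and nest them on the turntable

## Robot

A 7-joint arm with a two-finger parallel gripper is mounted at the origin on the work surface. World frame = base frame: x ahead of the robot, y to its left, z up, the work surface at z = 0. Lengths are in m, angles in rad, forces in N, time in s.
With the tool pointing down it reaches from about 0.4 to 0.875 m from the base axis. Payload 19.3 kg.
Tool frame: the origin (TCP) lies midway between the tips of the shut fingers; the grasp point (between the pads) lies 19 mm behind it; z points along the fingers, y is the line along which they close (so a half turn about z gives the same grasp; the last joint's range is limited). The gripper opens to 85 mm and grips with 20 to 120 N. Pads are 22 mm wide; open, the fingers measure 114 mm over their backs; the gripper's body (76 mm by 85 mm) begins 54 mm behind the grasp point. The pads swing forward as they close: fully open they stand 13 mm farther back than shut.
Start: joints at [-1.178, 0.521, -0.036, 1.599, 0.021, 1.021, -0.113], TCP at [0.279, 0.559, 0.231] pointing down, gripper open.
Joint ranges: [-2.91, 2.91], [-0.3, 2.13], [-1.5, 1.42], [0.17, 2.43], [-1.26, 4.41], [0.16, 1.93], [-2.52, 2.52]. Speed limits (rad/s): [1.89, 1.89, 2.39, 2.39, 3.01, 3.01, 3.01].

## Interface

Orientations are given as [roll, pitch, yaw] about the fixed x, y, z axes, in that order (R = Rz(yaw) Ry(pitch) Rx(roll)).
In Python, from workcell import bot gives the robot as it stands.
- The arm moves only by the tool move_arm, never from a script. Its argument "series" is a list of rows, each a list of 3 entries, a list of its own where there are three numbers: the shift along the tool's x, y, z in cm, then the turn, a rotation vector about the tool's x, y, z in rad, then the opening in per cent of the stroke, from 0 (shut) to 100 (fully open). A call has 1 to 20 rows; each row is the pose to reach, as a shift and turn from the pose commanded when the call began, along the tool's axes at that moment; what a row does not reach only later rows make up. A row lasts 1/12 s, in which the tool goes at most 41.7 mm and 7.16 degrees, less where a joint would pass 70% of its speed; a pose out of reach is approached as far as the arm can. A call with a gripper value outside its range is refused whole. The fingers move at their own pace and stop on an object; "squeeze" is the grip in N (left out, the last holds). Time passes only in rows, so rows that repeat a pose let the fingers close. It gives the time, the measured TCP pose, the force, the opening and the grip force at its end, in the units of the state.
- bot.observe(): the state, without advancing time (a new reading comes with each control period).
- bot.grab_frame(name): name is "scene" or "top" or "wrist"; returns (picture, depth): 420x560x3 uint8, red, green, blue; 420x560 float32, m along the optical axis (not along the pixel's ray), 0 where there is no reading.
- bot.camera_params(name): a dict with "fovy" (degrees; the focal length in pixels is half the picture's height over the tangent of half this angle, whatever the lens; pixels are square), "cx", "cy" (the principal point, pixels), "R" (3x3) and "t" (3): a world point X has camera coordinates R X + t; the wrist camera has in their place "tool_from_camera" (4x4, takes a point from camera to tool coordinates, whose origin is the TCP and whose axes are the flange's). Camera axes: x right, y down, z forward; pixel columns grow to the right and rows downward; lengths in m; the calibration is good to about 2 mm. A picture is of the moment at which its call begins: read the wrist's pose just before it. camera_params takes no time and is no camera call.
- bot.job_done(): hands the job in; it is judged then, once.
Trained networks look in the newest picture that a camera, given by its name, has taken for a name from the list of things; names that differ only in an ending like _2 or _b are one class to them, and where a whole thing is asked for, a point or a joint stands for the part that bears it (a point fixed in the world has none). Each returns a list of dicts, best first, with "conf" (0 to 1); they miss things now and then, are a little off and sometimes report something else, mostly with a low value. They report only what shows in the picture. A call takes as long as a camera call. They do not tell look-alikes from the thing itself.
- bot.find_in(camera, thing): "bbox" ([left, top, right, bottom] in pixels, round what is visible of it).
- bot.trace(camera, thing): "mask" (420x560 bool, what is visible of it) and "bbox" ([left, top, right, bottom] in pixels, round what is visible of it).
The state is a dict: "clock": time; "qpos": joint angles; "qd": joint speeds; "joint_efforts": joint torques, N m; "position": TCP position; "tool_rot": TCP orientation; "force": force on the tool from outside, world axes, zero at the start; "moment": the same for the moment, N m; "grip_width": finger opening in m; "finger_force": force on a finger pad.
Only numpy, scipy, OpenCV 4.12 (cv2) and the standard library are available. Lean on these libraries where they do the work, as an engineer would, in place of code of your own. Each camera call takes 0.05 s, during which the arm holds its last target. There are 200 camera calls.

## Task

The van braked hard and the mixing cups have toppled over on the shelf. First stand the yellow cup upright on the round black mat on the turntable and let go of it while it is still empty; then set the other cups that are there upright too and nest them one inside the other in the yellow cup, mouths up and fully home, as one straight stack. Leave everything else where it is.

Things in the scene. Friction and masses are not known exactly. Their poses are not given: they have to be found in the camera images.
- cup_yellow: Yellow round tapered mixing cup, 80 mm high, 36 mm across the foot, 64 at the open rim, wall 2.5; top 18 mm has a square collar, corners cut, 64 over flats facing its x, y, 74 over corners. Inside floor 30 mm up: nested cups sit 30 mm higher each. 300 g. Origin on axis half way up, z to mouth. Starts lying on a flat, origin 26 mm up, mouth tilted up 13 deg. Steel in foot
- mat (a point): Centre of the top face of the round black rubber mat, 100 mm across and 3 mm thick, stuck on the turntable; its top is 31 mm above the shelf
- turntable: White melamine turntable, 380 mm across, top 28 mm above the shelf; its bearing is locked so it does not turn. Origin under its centre at shelf level
- cup_blue: Blue round tapered mixing cup, 80 mm high, 36 mm across the foot, 64 at the open rim, wall 2.5; top 18 mm has a square collar, corners cut, 64 over flats facing its x, y, 74 over corners. Inside floor 30 mm up: nested cups sit 30 mm higher each. 90 g. Origin on axis half way up, z to mouth. Starts lying on a flat, origin 26 mm up, mouth tilted up 13 deg. May be absent
- cup_green: Green round tapered mixing cup, 80 mm high, 36 mm across the foot, 64 at the open rim, wall 2.5; top 18 mm has a square collar, corners cut, 64 over flats facing its x, y, 74 over corners. Inside floor 30 mm up: nested cups sit 30 mm higher each. 90 g. Origin on axis half way up, z to mouth. Starts lying on a flat, origin 26 mm up, mouth tilted up 13 deg. May be absent
- cup_white: White round tapered mixing cup, 80 mm high, 36 mm across the foot, 64 at the open rim, wall 2.5; top 18 mm has a square collar, corners cut, 64 over flats facing its x, y, 74 over corners. Inside floor 30 mm up: nested cups sit 30 mm higher each. 90 g. Origin on axis half way up, z to mouth. Starts lying on a flat, origin 26 mm up, mouth tilted up 13 deg. May be absent
- tub: Clear plastic tub of white levelling clips on the turntable, 110 x 90 x 70 mm; origin under its centre
- wedges: Stack of red tile wedges on the turntable, 77 x 30 x 45 mm; origin under its centre
- rake: Grout rake with yellow grip lying on the turntable, 26 x 161 x 22 mm (length along its y); origin at its underside, near the middle
- pliers: Grey plastic levelling pliers lying on the turntable, 45 x 155 x 22 mm (length along its y); origin at its underside, near the middle
- offcut: White ceramic tile offcut flat on the shelf among the cups, 60 x 45 x 9 mm; origin under its centre
- tape: Orange tape measure on the shelf, 65 x 65 x 36 mm; origin under its centre
Mind the look-alikes: they are no part of the job. What is shaped like the cup_white but purple is not meant.

How it is judged:
On the way:
1. the yellow cup stands upright on the black mat, released and still, with no other cup in it (horizontal distance between cup_yellow and mat below 0.03 m and angle between cup_yellow's own z axis and vertical below 0.1 rad and z of cup_yellow in the frame of mat between 0.034 and 0.046 m and linear speed of cup_yellow below 0.03 m/s and contact force between cup_yellow and the fingers below 0.1 N and horizontal distance between each of cup_blue, cup_green, cup_white and cup_yellow above 0.04 m), for 0.3 s.
At the end, for the whole second after the job is handed in: The yellow cup stands upright (within 0.1 rad) on the mat, its axis within 30 mm of the mat centre; every other cup present is upright (within 0.13 rad), within 16 mm of its axis, seated 24 to 98 mm above it (30 mm a level), and all are released and still (horizontal distance between cup_yellow and mat below 0.03 m and angle between cup_yellow's own z axis and vertical below 0.1 rad and z of cup_yellow in the frame of mat between 0.034 and 0.046 m and linear speed of each of cup_yellow, cup_blue, cup_green, cup_white below 0.03 m/s and contact force between cup_yellow and the fingers below 0.1 N and horizontal distance between each of cup_blue, cup_green, cup_white and cup_yellow below 0.016 m and angle between each of cup_blue, cup_green, cup_white's own z axis and vertical below 0.13 rad and z of cup_blue in the frame of cup_yellow between 0.024 and 0.098 m and z of cup_green in the frame of cup_yellow between 0.024 and 0.098 m and z of cup_white in the frame of cup_yellow between 0.024 and 0.098 m); the robot touches nothing.
It fails at once if a bystander (tub, wedges, rake, pliers, offcut or tape measure) is pushed more than 60 mm away (distance of any of tub, wedges, rake, pliers, offcut, tape from where it was at the start of the episode above 0.06 m).
It fails at once if the tub is tipped over (angle between tub's own z axis and vertical above 0.7 rad).
Of cup_blue, cup_green, cup_white only 2 to 3 are there at a start; the rules pass over those that are not, and their reading is None.
At some moment in a run one of cup_blue, cup_green, cup_white may be knocked a few centimetres aside while the robot is not near it.
Once in a run the grip may slacken for a moment while it holds something.
It also fails if it takes over 210 s, if anything falls off the work surface, if the arm or the gripper's body presses on something with over 40 N, if the wrist force passes 120 N, or if a joint passes its speed limit or range.

## Working session

There is one attempt and no reset: what is moved stays moved. The work goes in short steps, Python scripts to look and compute and a tool call to move; the robot and the scene stay as the last step left them, time stands still between calls to the robot, and variables do not carry over. Pictures are saved under pics/ and viewed, at most 14 in all, crops included, and the job is handed in when it is done.

Besides the shell and the picture viewer there is one more tool, called after "Request:" as name([rows], argument=value, ...), one row to a line, values as JSON. move_arm: Moves the arm, as the interface text tells. Its arguments: {"type":"object","properties":{"series":{"type":"array"},"squeeze":{"type":"number"}},"required":["series"]}

```bash
ls; mkdir -p pics; cat > h.py <<'E'
import numpy as np, cv2
from scipy.spatial.transform import Rotation as R
from workcell import bot
def T():
    s=bot.observe(); M=np.eye(4); M[:3,:3]=R.from_euler('xyz',s['tool_rot']).as_matrix(); M[:3,3]=s['position']; return M,s
def cloud(cam):
    M,s=T(); p=bot.camera_params(cam); im,d=bot.grab_frame(cam)
    f=210/np.tan(np.radians(p['fovy'])/2)
    v,u=np.mgrid[:420,:560]
    P=np.stack([(u-p['cx'])/f*d,(v-p['cy'])/f*d,d],-1)
    if cam=='wrist':
        A=M@np.array(p['tool_from_camera']); W=P@A[:3,:3].T+A[:3,3]
    else: W=(P-np.array(p['t']))@np.array(p['R'])
    W[d==0]=np.nan
    return im,d,W
def save(n,im): cv2.imwrite('pics/'+n+'.png',im[...,::-1])
E
python3 - <<'E'
from h import *
print(bot.observe())
for c in ['scene','top']:
    im,d,W=cloud(c); save(c+'0',im); np.save(c+'0.npy',W)
    print(c,{k:(np.round(v,3) if k in('R','t') else v) for k,v in bot.camera_params(c).items()})
    for n in ['cup_yellow','cup_blue','cup_green','cup_white','turntable','tub','wedges','rake','pliers','offcut','tape']:
        for r in bot.trace(c,n)[:3]:
            m=r['mask'].astype(bool); print(n,round(r['conf'],2),np.round(r['bbox']),np.round(np.nanmedian(W[m],0),3))
E
```

```text
pics
{'clock': 0.0, 'qpos': array([-1.17820395,  0.5219963 , -0.03631554,  1.60001082,  0.02122473,
        1.02110849, -0.11280212]), 'qd': array([ 0.00136477,  0.00055917,  0.0006541 , -0.00031261, -0.00053014,
        0.00010947, -0.00065766]), 'joint_efforts': array([ 6.77204844e-04, -9.27104974e+01,  1.98045239e+00, -3.69926727e+01,
        1.79423840e-02,  8.29517405e-03,  4.94807352e-05]), 'position': array([0.27892351, 0.5589264 , 0.23073591]), 'tool_rot': array([-3.14046046e+00,  1.08850931e-04,  2.67879095e+00]), 'force': array([ 0.0556986 ,  0.23315208, -0.3686513 ]), 'moment': array([-0.04014052,  0.0410275 ,  0.02547731]), 'finger_force': 0.0, 'grip_width': 0.0855742676097512}
scene {'fovy': 55.41384263241325, 'cx': 276.9789899313371, 'cy': 208.63447490236268, 'R': array([[ 0.741,  0.672,  0.003],
       [ 0.491, -0.539, -0.684],
       [-0.458,  0.508, -0.729]]), 't': array([-0.388, -0.212,  1.376])}
cup_yellow 0.56 [202. 284. 235. 323.] [ 0.604 -0.292  0.045]
cup_green 0.81 [252. 247. 286. 275.] [ 0.604 -0.132  0.037]
cup_white 0.91 [158. 264. 194. 296.] [ 0.484 -0.322
[... 1101 characters left out ...]
51. 196.] [ 0.594 -0.119  0.045]
cup_white 0.65 [436. 280. 477. 309.] [ 0.303 -0.397  0.046]
cup_white 0.64 [355. 260. 385. 296.] [ 0.346 -0.197  0.046]
cup_white 0.59 [394. 219. 433. 246.] [ 0.468 -0.31   0.046]
turntable 0.84 [120. 129. 271. 275.] [0.518 0.234 0.027]
turntable 0.74 [210. 147. 247. 201.] [0.615 0.142 0.067]
tub 0.95 [205. 144. 247. 196.] [0.616 0.141 0.067]
wedges 0.61 [126. 204. 146. 238.] [0.501 0.362 0.071]
rake 0.85 [139. 176. 206. 190.] [0.599 0.291 0.047]
pliers 0.74 [140. 151. 200. 170.] [0.665 0.3   0.046]
offcut 0.72 [356. 194. 373. 221.] [ 0.533 -0.2    0.008]
tape 0.8 [338. 111. 374. 144.] [ 0.735 -0.177  0.035]
tape 0.67 [139. 152. 202. 169.] [0.663 0.293 0.046]
```

```bash
python3 - <<'E'
import cv2,numpy as np
a=cv2.imread('pics/top0.png')[90:330,100:500]; b=cv2.imread('pics/scene0.png')[120:340,70:420]
a=cv2.resize(a,(800,480)); cv2.imwrite('pics/a.png',a); cv2.imwrite('pics/b.png',cv2.resize(b,None,fx=2.2,fy=2.2))
E
```

```text
(no output)
```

View pics/a.png

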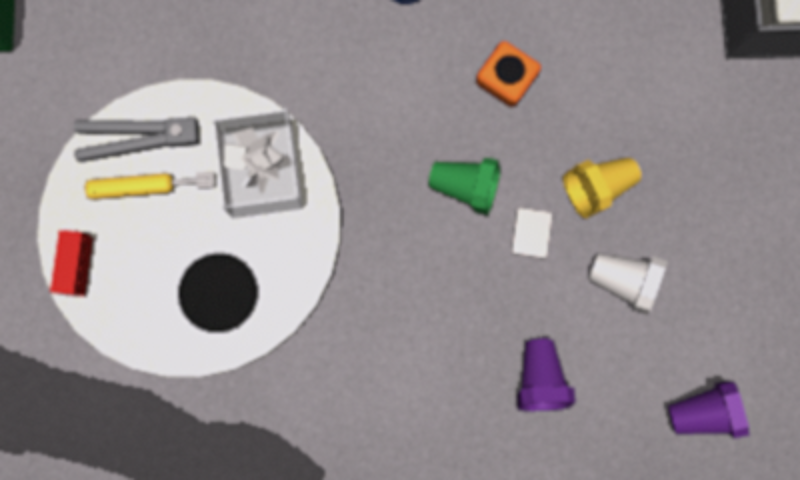

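View pics/b.png

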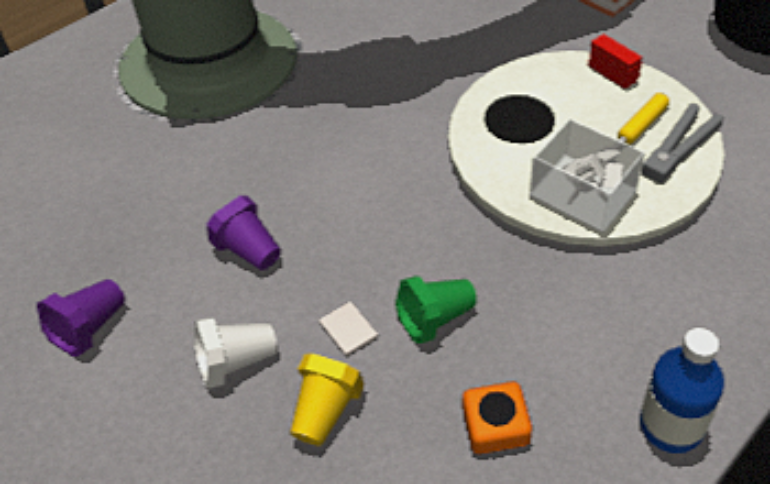

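Candidates seen in the top crop (2x plus offset 100,90):
- Yellow cup at (605,185). The yellow rake grip at (130,187) is long and not a cup.
- Green cup at (465,183).
- White cup at (628,280). The offcut at (533,232) is a flat plate, and the purple look-alikes at (545,375) and (710,410) are not wanted.
- Blue is absent; the only blue thing is a bottle.
- The black mat is at (218,292).

Next I'll fit cup poses to the depth clouds.

```bash
cat >> h.py <<'E'
from scipy.optimize import least_squares
def sdf(p):  # p in cup frame -> signed distance-ish to outer surface
    r=np.hypot(p[:,0],p[:,1]); z=p[:,2]
    c=np.maximum((r-(18+(z/1e-3+40)*14/80)*1e-3)*.985,np.abs(z)-.04)
    a=np.abs(p[:,:2]); s=np.maximum(a.max(1)-.032,(a.sum(1)/np.sqrt(2)-.037)); s=np.maximum(s,np.abs(z-.031)-.009)
    return np.minimum(c,s)
def cup_R(yaw,tilt=np.radians(13)):
    m=np.array([np.cos(tilt)*np.cos(yaw),np.cos(tilt)*np.sin(yaw),np.sin(tilt)]); x=np.array([-np.sin(yaw),np.cos(yaw),0]); 
    return np.stack([x,np.cross(m,x),m],1)
def fit(P,yaw0,z=.026):
    c0=np.median(P,0)[:2]; best=None
    def f(q):
        d=sdf((P-[q[0],q[1],z])@cup_R(q[2])); return np.where(d<-.004,.004,d)*1e3
    for dy in (-.3,0,.3):
        r=least_squares(f,[*c0,yaw0+dy],loss='soft_l1',x_scale=[.01,.01,.2],diff_step=1e-4)
        if best is None or r.cost<best.cost: best=r
    return best.x,np.sqrt(2*best.cost/len(P))
def cmask(im,name):
    h,s,v=cv2.split(cv2.cvtColor(im,cv2.COLOR_RGB2HSV)); 
    return {'yellow':(abs(h.astype(int)-25)<8)&(s>120)&(v>60),'green':(abs(h.astype(int)-65)<20)&(s>90)&(v>30),'white':(s<45)&(v>120)}[name]
E
python3 - <<'E'
from h import *
W={c:np.load(c+'0.npy') for c in('scene','top')}; I={c:cv2.imread(f'pics/{c}0.png')[...,::-1] for c in W}
for n,c,y in [('yellow',(.595,-.285),2.0),('green',(.6,-.125),-1.7),('white',(.475,-.315),-1.8)]:
    allP=[]
    for k in W:
        m=cmask(I[k],n)&(np.hypot(W[k][...,0]-c[0],W[k][...,1]-c[1])<.065)&(W[k][...,2]>.008)
        P=W[k][m]; allP.append(P); x,e=fit(P,y); print(n,k,len(P),np.round(x,4),round(e,2))
    x,e=fit(np.vstack(allP),y); print(n,'both',np.round(x,4),round(e,2),'collar',np.round(x[:2]+.031*.974*np.array([np.cos(x[2]),np.sin(x[2])]),4))
for k in W:
    w=W[k]; m=(I[k].max(2)<60)&(w[...,2]>.02)&(w[...,2]<.045)&(np.hypot(w[...,0]-.43,w[...,1]-.22)<.1); print(k,m.sum(),np.round(np.nanmean(w[m],0),4),np.round([np.nanmin(w[m],0),np.nanmax(w[m],0)],3))
print(bot.camera_params('wrist')); print(np.round(T()[0],3))
E
```

```text
yellow scene 852 [ 0.5934 -0.2936  1.9776] 1.04
yellow top 625 [ 0.5932 -0.2951  1.9895] 1.36
yellow both [ 0.5935 -0.2941  1.9783] 1.2 collar [ 0.5815 -0.2664]
green scene 655 [ 0.5977 -0.112  -1.8615] 1.23
green top 611 [ 0.5977 -0.1132 -1.8681] 1.2
green both [ 0.5977 -0.1127 -1.8549] 1.23 collar [ 0.5893 -0.1417]
white scene 629 [ 0.4705 -0.3092 -1.9779] 1.23
white top 681 [ 0.4704 -0.3106 -1.9857] 1.18
white both [ 0.4705 -0.3102 -1.9831] 1.21 collar [ 0.4584 -0.3378]
scene 524 [0.4681 0.1937 0.0302] [[0.418 0.145 0.025]
 [0.514 0.244 0.035]]
top 1125 [0.4651 0.1959 0.0301] [[0.42  0.15  0.024]
 [0.51  0.242 0.037]]
{'fovy': 61.46025240797897, 'cx': 281.3178328546198, 'cy': 210.03795389969488, 'tool_from_camera': array([[ 4.01957886e-04, -9.50672097e-01, -3.10197361e-01,
         8.04766810e-02],
       [ 9.99999819e-01,  2.43027193e-04,  5.50999664e-04,
         3.96358823e-04],
       [-4.48433611e-04, -3.10197526e-01,  9.50672022e-01,
        -1.41356337e-01],
       [ 0.00000000e+00,  0.00000000e+00,  0.00000000e+00,
         1.00000000e+00]])}
[[-0.895  0.446  0.     0.279]
 [ 0.446  0.895  0.     0.559]
 [-0.     0.    -1.     0.231]
 [ 0.     0.     0.     1.   ]]
```

Request:
move_arm([
  [[-63.9,-60.3,3],[0,0,0.7],100],
  [[-63.9,-60.3,3],[0,0,0.7],100],
  [[-63.9,-60.3,3],[0,0,0.7],100],
  [[-63.9,-60.3,3],[0,0,0.7],100],
  [[-63.9,-60.3,3],[0,0,0.7],100],
  [[-63.9,-60.3,3],[0,0,0.7],100],
  [[-63.9,-60.3,3],[0,0,0.7],100],
  [[-63.9,-60.3,3],[0,0,0.7],100],
  [[-63.9,-60.3,3],[0,0,0.7],100],
  [[-63.9,-60.3,3],[0,0,0.7],100],
  [[-63.9,-60.3,3],[0,0,0.7],100],
  [[-63.9,-60.3,3],[0,0,0.7],100],
], squeeze=60)

```text
clock: 2.2
position: [0.4515, 0.0882, 0.2145]
tool_rot: [3.141, -0.0, 1.979]
force: [2.2, 0.9, 1.1]
grip_width: 0.0852
finger_force: 0.0
```

```bash
cat >> h.py <<'E'
import json,os
def log():
    s=bot.observe(); L=json.load(open('log.json')) if os.path.exists('log.json') else []
    L.append([list(map(float,s['qpos'])),list(map(float,s['position'])),list(map(float,s['tool_rot']))]); json.dump(L,open('log.json','w')); return s
E
python3 - <<'E'
from h import *
json.dump([[[-1.17820395,0.5219963,-0.03631554,1.60001082,0.02122473,1.02110849,-0.11280212],[0.27892351,0.5589264,0.23073591],[-3.14046046,0.0001089,2.67879095]]],open('log.json','w'))
s=log(); print(s['qpos'],s['position'],s['tool_rot'],s['clock'])
E
```

```text
[-0.54297134  0.29090632  0.27083016  2.04766999 -0.10586837  0.81512475
  0.19791286] [0.45146236 0.08817911 0.21448743] [ 3.14083898e+00 -8.18536808e-05  1.97902423e+00] 2.2
```

Request:
move_arm([
  [[-37.7,-2.1,1.4],[0,0,0],100],
  [[-37.7,-2.1,1.4],[0,0,0],100],
  [[-37.7,-2.1,1.4],[0,0,0],100],
  [[-37.7,-2.1,1.4],[0,0,0],100],
  [[-37.7,-2.1,1.4],[0,0,0],100],
  [[-37.7,-2.1,1.4],[0,0,0],100],
  [[-37.7,-2.1,1.4],[0,0,0],100],
  [[-37.7,-2.1,1.4],[0,0,0],100],
  [[-37.7,-2.1,1.4],[0,0,0],100],
  [[-37.7,-2.1,1.4],[0,0,0],100],
  [[-37.7,-2.1,1.4],[0,0,0],100],
  [[-37.7,-2.1,1.4],[0,0,0],100],
  [[-37.7,-2.1,1.4],[0,0,0],100],
])

```text
clock: 3.28
position: [0.5814, -0.263, 0.2002]
tool_rot: [3.141, -0.001, 1.98]
force: [0.2, 0.5, 0.1]
grip_width: 0.0852
finger_force: 0.0
```

```bash
python3 - <<'E'
from h import *
s=log(); print(s['qpos'],s['position'],s['tool_rot'],s['clock'])
im,d,W=cloud('wrist'); save('w1',im)
m=cmask(im,'yellow')&(np.hypot(W[...,0]-.5935,W[...,1]+.294)<.065)&(W[...,2]>.008)
P=W[m]; print(len(P)); 
if len(P)>100: print(fit(P[::max(1,len(P)//1500)],1.98))
# FK identification
import itertools
L=json.load(open('log.json'))
def fk(q,sg,p):
    h,l1,l2,lw,b,t=p
    A=R.from_euler('z',b); x=np.array([0,0,h])
    A=A*R.from_euler('z',sg[0]*q[0])*R.from_euler('y',sg[1]*q[1]); x=x+A.apply([0,0,l1])
    A=A*R.from_euler('z',sg[2]*q[2])*R.from_euler('y',sg[3]*q[3]); x=x+A.apply([0,0,l2])
    A=A*R.from_euler('z',sg[4]*q[4])*R.from_euler('y',sg[5]*q[5])*R.from_euler('z',sg[6]*q[6]+t); x=x+A.apply([0,0,lw])
    return x,A
def res(p,sg):
    o=[]
    for q,x,r in L:
        y,A=fk(q,sg,p); o+=list((y-x)*10)+list((A.inv()*R.from_euler('xyz',r)).as_rotvec())
    return np.array(o+[(p[3]-.28)*.01])
best=[]
for sg in itertools.product([1,-1],[1],[1,-1],[1],[1,-1],[1],[1,-1]):
    for b in (0,1.6,3.1,-1.6):
        r=least_squares(res,[.36,.45,.45,.28,b,0],args=(sg,)); best.append((r.cost,sg,np.round(r.x,4)))
best.sort(key=lambda t:t[0])
for k in best[:4]: print(k)
E
```

```text
[ 0.12368565  0.59712827  0.32008343  1.60669768 -0.21638036  0.97311765
  0.92351431] [ 0.58143724 -0.26304013  0.2002417 ] [ 3.14141053e+00 -6.31050590e-04  1.97994413e+00] 3.2833
4438
(array([ 0.59337743, -0.2932333 ,  2.00274835]), np.float64(1.16276868465375))
(np.float64(0.011364257938295451), (-1, 1, -1, 1, -1, 1, -1), array([ 2.4324,  0.5257,  0.4294,  2.4284, -0.0996, -4.812 ]))
(np.float64(0.011364257938299371), (-1, 1, -1, 1, -1, 1, -1), array([ 2.4325,  0.5257,  0.4294,  2.4284, -0.0996,  1.4712]))
(np.float64(0.011364257938341742), (-1, 1, -1, 1, -1, 1, -1), array([ 2.4324,  0.5257,  0.4294,  2.4284, -0.0996,  1.4712]))
(np.float64(0.10652776846431462), (-1, 1, -1, 1, 1, 1, -1), array([ 0.0059,  0.5183,  0.4326, -0.0067, -0.0993,  1.5942]))
```

View pics/w1.png

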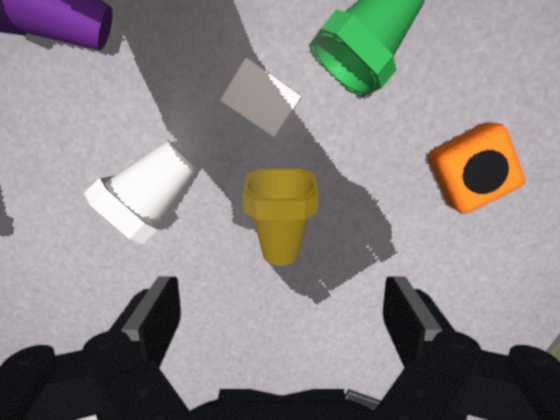

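The wrist view shows the yellow cup centred at (281,215), mouth at the top (281,190) and foot at the bottom. White is at (140,195), green at (370,45) and the tape at (478,170). The choice is confirmed, so I'll grasp the collar with a 20° lean.

Request:
move_arm([
  [[-1.2,-0.1,8],[0,-0.12,0],100],
  [[-1.2,-0.1,10],[0,-0.24,0],100],
  [[-1.2,-0.1,11],[0,-0.35,0],100],
  [[-1.2,-0.1,13.5],[0,-0.35,0],100],
  [[-1.2,-0.1,16.5],[0,-0.35,0],100],
  [[-1.2,-0.1,19.2],[0,-0.35,0],100],
  [[-1.2,-0.1,19.2],[0,-0.35,0],100],
  [[-1.2,-0.1,19.2],[0,-0.35,0],100],
  [[-1.2,-0.1,19.2],[0,-0.35,0],100],
])

```text
clock: 4.08
position: [0.586, -0.2758, 0.01]
tool_rot: [3.14, 0.351, 1.978]
force: [-1.0, -0.5, 1.0]
grip_width: 0.0857
finger_force: 0.0
```

Request:
move_arm([
  [[0,0,0],[0,0,0],0],
  [[0,0,0],[0,0,0],0],
  [[0,0,0],[0,0,0],0],
  [[0,0,0],[0,0,0],0],
  [[0,0,0],[0,0,0],0],
  [[0,0,0],[0,0,0],0],
  [[0,0,0],[0,0,0],0],
  [[0,0,0],[0,0,0],0],
], squeeze=100)

```text
clock: 4.75
position: [0.5862, -0.2759, 0.0103]
tool_rot: [3.139, 0.351, 1.978]
force: [-5.8, 5.9, 17.9]
grip_width: 0.0631
finger_force: 104.0
```

```bash
python3 - <<'E'
from h import *
s=log(); print(s['qpos'],s['position'],s['tool_rot'],s['clock'],s['force'])
im,d,W=cloud('wrist'); save('w2',im)
E
```

```text
[-0.09007121  0.85178415  0.42753449  1.9038483  -0.11254874  0.23418901
  0.683697  ] [ 0.58618923 -0.27592764  0.01031027] [3.13904428 0.35128027 1.97773287] 4.75 [-5.80681115  5.93686082 17.85505225]
```

View pics/w2.png

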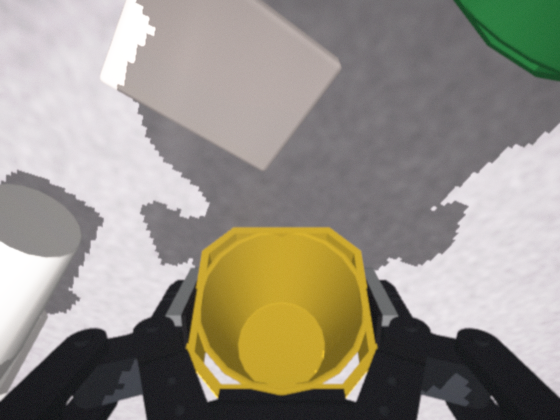

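The cup is gripped across the collar flats (63 mm), with the mouth view centred at (280,310). Lifting.

Request:
move_arm([
  [[-0.7,0,-1.9],[0,0,0],0],
  [[-1.7,0,-4.7],[0,0,0],0],
  [[-2.7,0,-7.5],[0,0.1,0],0],
  [[-4.1,0,-11.3],[0,0.2,0],0],
  [[-5.5,0,-15],[0,0.3,0],0],
  [[-6.9,0,-18.8],[0,0.4,0],0],
  [[-6.9,0,-18.8],[0,0.5,0],0],
  [[-6.9,0,-18.8],[0,0.6,0],0],
  [[-6.9,0,-18.8],[0,0.7,0],0],
  [[-6.9,0,-18.8],[0,0.7,0],0],
])

```text
clock: 5.63
position: [0.584, -0.2792, 0.2079]
tool_rot: [-3.14, -0.356, 1.974]
force: [0.2, -1.5, -3.1]
grip_width: 0.0628
finger_force: 111.3
```

```bash
cat >> h.py <<'E'
SG=(-1,1,-1,1,-1,1,-1)
def fk(q,p):
    h,l1,l2,lw,b,t,e1,e2,e3=p
    A=R.from_euler('z',b-q[0]); x=np.array([0,0,h])
    A=A*R.from_euler('y',q[1]); x=x+A.apply([e1,0,l1])
    A=A*R.from_euler('z',-q[2])*R.from_euler('y',q[3]); x=x+A.apply([e2,0,l2])
    A=A*R.from_euler('z',-q[4])*R.from_euler('y',q[5]); x=x+A.apply([e3,0,lw])
    return x,A*R.from_euler('z',t-q[6])
def calib():
    L=json.load(open('log.json'))
    def res(p):
        o=[]
        for q,x,r in L:
            y,A=fk(q,p); o+=list((y-x)*10)+list((A.inv()*R.from_euler('xyz',r)).as_rotvec())
        return np.array(o+list((p-[.36,.5,.43,.3,-.1,1.47,0,0,0])*.003))
    r=least_squares(res,[.36,.5,.43,.3,-.1,1.47,0,0,0]); return r.x,r.fun
E
python3 - <<'E'
from h import *
s=log(); print(s['qpos'],s['position'],s['tool_rot'],s['clock'],s['force'],s['grip_width'])
p,f=calib(); print(np.round(p,4)); print(np.round(f,3))
E
```

```text
[ 0.36809239  0.7587026   0.18175542  1.30397264 -0.34096057  1.39315658
  1.03499179] [ 0.58403328 -0.2791811   0.20792474] [-3.13990741 -0.35594838  1.97399411] 5.6333 [ 0.16401974 -1.50244026 -3.13612228] 0.06278279997279203
[ 0.2978  0.5227  0.4041  0.3312 -0.0935  1.4796 -0.0181 -0.0225 -0.0223]
[-0.019 -0.011  0.056 -0.    -0.    -0.002 -0.024  0.107 -0.026  0.
  0.    -0.002 -0.036 -0.033 -0.006  0.     0.    -0.002  0.01  -0.027
 -0.003 -0.032 -0.001  0.003  0.002 -0.024 -0.021  0.033  0.001  0.004
 -0.     0.    -0.     0.     0.     0.    -0.    -0.    -0.   ]
```

```bash
cat >> h.py <<'E'
LO=np.array([-2.91,-.3,-1.5,.17,-1.26,.16,-2.52]);HI=np.array([2.91,2.13,1.42,2.43,4.41,1.93,2.52])
def ik(pos,Rot,p,q0,n=6,rng=np.random.default_rng(0)):
    best=(9,None); 
    for k in range(n):
        q=q0 if k==0 else np.clip(q0+rng.normal(0,.6,7),LO+.1,HI-.1)
        def f(q):
            x,A=fk(q,p); return np.r_[(x-pos)*10,(A.inv()*Rot).as_rotvec(),.01*(q-q0)]
        r=least_squares(f,np.clip(q,LO+.06,HI-.06),bounds=(LO+.05,HI-.05)); e=np.linalg.norm(r.fun[:6])
        if e<best[0]-.02: best=(e,r.x)
    return best
def mk(pos,Rm): M=np.eye(4); M[:3,:3]=Rm; M[:3,3]=pos; return M
def delta(M0,M1):
    D=np.linalg.inv(M0)@M1; return np.round(D[:3,3]*100,2),np.round(R.from_matrix(D[:3,:3]).as_rotvec(),3)
E
python3 - <<'E'
from h import *
p,_=calib(); L=json.load(open('log.json')); M,s=T()
pk=L[3]; Tp=mk(pk[1],R.from_euler('xyz',pk[2]).as_matrix())
yaw=1.99; C=np.linalg.inv(Tp)@mk([.5934,-.2937,.026],cup_R(yaw)); np.save('C_yellow.npy',C)
print('cup in tool',np.round(C,3))
for deg in range(0,360,20):
    a=np.radians(deg); Cup=mk([.466,.195,.031+.042],R.from_euler('z',a).as_matrix())
    G=Cup@np.linalg.inv(C); e,q=ik(G[:3,3],R.from_matrix(G[:3,:3]),p,s['qpos'])
    print(deg,np.round(G[:3,2],2),np.round(G[:3,3],3),round(e,3),np.round(q,2) if e<.05 else '')
E
```

```text
cup in tool [[-0.012 -0.546  0.837 -0.023]
 [-1.     0.005 -0.011 -0.   ]
 [ 0.002 -0.837 -0.546 -0.008]
 [ 0.     0.     0.     1.   ]]
0 [ 0.   -0.84 -0.55] [0.465 0.175 0.088] 0.0 [-0.72  0.95 -0.22  1.67  0.77  1.49  1.74]
20 [ 0.29 -0.79 -0.55] [0.472 0.176 0.088] 0.0 [-0.76  0.88 -0.26  1.87  1.02  1.37  1.74]
40 [ 0.54 -0.64 -0.55] [0.478 0.18  0.088] 0.0 [-0.75  0.83 -0.32  2.09  1.33  1.28  1.68]
60 [ 0.73 -0.42 -0.55] [0.483 0.185 0.088] 0.0 [-0.67  0.81 -0.41  2.3   1.7   1.27  1.6 ]
80 [ 0.83 -0.14 -0.55] [0.485 0.191 0.088] 0.352 
100 [ 0.82  0.15 -0.55] [0.485 0.198 0.088] 0.34 
120 [ 0.72  0.42 -0.55] [0.483 0.204 0.088] 0.374 
140 [ 0.54  0.64 -0.55] [0.479 0.21  0.088] 0.218 
160 [ 0.28  0.79 -0.55] [0.473 0.213 0.088] 0.136 
180 [-0.    0.84 -0.55] [0.467 0.215 0.088] 0.0 [ 0.27  0.82 -0.34  2.15 -1.21  0.8   1.14]
200 [-0.29  0.79 -0.55] [0.46  0.214 0.088] 0.0 [ 0.08  0.86 -0.14  1.93 -0.91  1.09  1.05]
220 [-0.54  0.64 -0.55] [0.454 0.21  0.088] 0.0 [ 0.    0.92 -0.15  1.72 -0.63  1.29  1.  ]
240 [-0.73  0.42 -0.55] [0.449 0.205 0.088] 0.0 [-0.1   0.99 -0.15  1.54 -0.42  1.48  1.03]
260 [-0.83  0.14 -0.55] [0.447 0.199 0.088] 0.0 [-0.21  1.05 -0.15  1.39 -0.23  1.64  1.13]
280 [-0.82 -0.15 -0.55] [0.447 0.192 0.088] 0.0 [-0.33  1.08 -0.16  1.3  -0.04  1.74  1.27]
300 [-0.72 -0.42 -0.55] [0.449 0.186 0.088] 0.0 [-0.45  1.08 -0.16  1.29  0.16  1.77  1.43]
320 [-0.54 -0.64 -0.55] [0.453 0.18  0.088] 0.0 [-0.56  1.06 -0.17  1.36  0.36  1.73  1.58]
340 [-0.28 -0.79 -0.55] [0.459 0.177 0.088] 0.0 [-0.65  1.01 -0.19  1.49  0.56  1.63  1.69]
```

```bash
cat >> h.py <<'E'
def plan(C,ups,deg,xy=(.466,.195),zc=.071):
    M,s=T(); 
    for u in ups:
        G=mk([*xy,zc+u],R.from_euler('z',np.radians(deg)).as_matrix())@np.linalg.inv(C); print(u,*delta(M,G),'tcp',np.round(G[:3,3],3))
    print('up in tool',np.round(M[:3,:3].T@[0,0,1],3))
E
python3 -c "
from h import *
plan(np.load('C_yellow.npy'),[.12,.002],200)"
```

```text
0.12 [46.99  7.95 17.65] [-0.031  0.637  0.053] tcp [0.46  0.214 0.206]
0.002 [42.88  7.97 28.71] [-0.031  0.637  0.053] tcp [0.46  0.214 0.088]
up in tool [ 0.348 -0.002 -0.937]
```

Request:
move_arm([
  [[4,0.6,1.5],[0,0.05,0],0],
  [[8,1.3,3],[0,0.1,0],0],
  [[11.5,2,4.3],[0,0.15,0],0],
  [[15,2.6,5.6],[0,0.2,0.01],0],
  [[18.5,3.2,7],[-0.01,0.25,0.02],0],
  [[22,3.8,8.3],[-0.01,0.3,0.02],0],
  [[25.5,4.4,9.6],[-0.02,0.35,0.03],0],
  [[29,5,11],[-0.02,0.4,0.03],0],
  [[32.5,5.6,12.3],[-0.02,0.45,0.04],0],
  [[36,6.2,13.6],[-0.03,0.5,0.04],0],
  [[39.5,6.8,15],[-0.03,0.55,0.05],0],
  [[43,7.4,16.3],[-0.03,0.6,0.05],0],
  [[45.5,7.8,17.2],[-0.03,0.637,0.053],0],
  [[47,7.95,17.65],[-0.031,0.637,0.053],0],
  [[47,7.95,17.65],[-0.031,0.637,0.053],0],
  [[47,7.95,17.65],[-0.031,0.637,0.053],0],
  [[47,7.95,17.65],[-0.031,0.637,0.053],0],
])

```text
clock: 7.05
position: [0.4597, 0.2154, 0.2041]
tool_rot: [-3.129, -0.984, 1.908]
force: [0.3, -0.1, -3.1]
grip_width: 0.0627
finger_force: 111.3
```

```bash
python3 - <<'E'
from h import *
s=log(); print(s['qpos'],s['clock'],s['grip_width'])
plan(np.load('C_yellow.npy'),[.02,.001],200)
# cup check from scene cam: yellow points near
im,d,W=cloud('scene'); m=cmask(im,'yellow')&(np.hypot(W[...,0]-.46,W[...,1]-.2)<.08); P=W[m]; print(len(P),P.min(0),P.max(0)); 
save('s2',cv2.resize(im[100:260,230:430],(800,640))[:600])
E
```

```text
[ 0.0909827   0.66094387 -0.17195142  1.90242584 -0.91719926  1.17074319
  0.91802985] 7.05 0.06267105412475238
0.02 [-8.25  0.03  5.28] [-0.001  0.009  0.005] tcp [0.46  0.214 0.106]
0.001 [-9.83  0.04  6.34] [-0.001  0.009  0.005] tcp [0.46  0.214 0.087]
up in tool [ 0.833 -0.007 -0.554]
196 [0.45310874 0.16335674 0.14706057] [0.50837295 0.23497662 0.26678365]
```

View pics/s2.png

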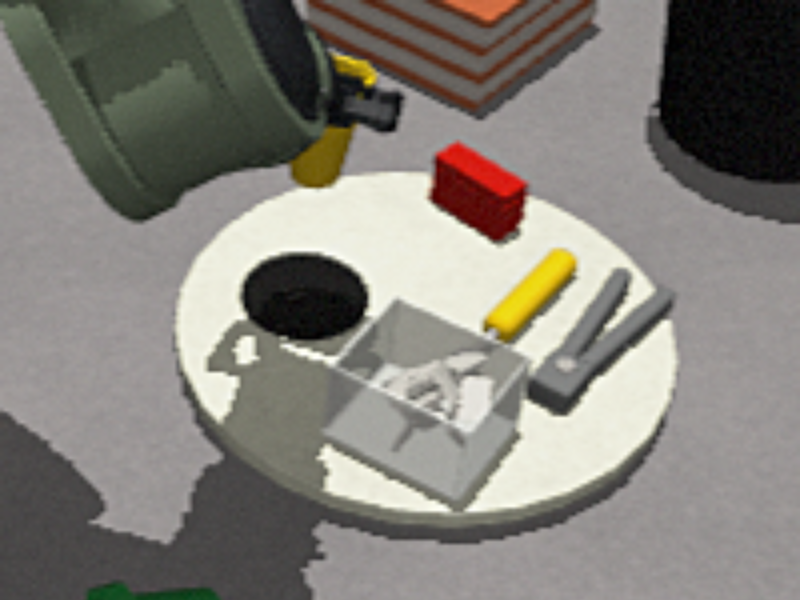

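The cup hangs upright above the mat (mat at (305,295)) and clears the tub. Lowering.

Request:
move_arm([
  [[-2.8,0,1.8],[0,0,0],0],
  [[-5.5,0,3.5],[0,0.009,0.005],0],
  [[-7.3,0,4.7],[0,0.009,0.005],0],
  [[-8.3,0,5.3],[0,0.009,0.005],0],
  [[-8.9,0,5.7],[0,0.009,0.005],0],
  [[-9.4,0,6],[0,0.009,0.005],0],
  [[-9.8,0,6.3],[0,0.009,0.005],0],
  [[-9.8,0,6.3],[0,0.009,0.005],0],
  [[-9.8,0,6.3],[0,0.009,0.005],0],
])

```text
clock: 7.85
position: [0.4593, 0.2146, 0.088]
tool_rot: [-3.121, -0.995, 1.899]
force: [0.5, 0.0, -2.1]
grip_width: 0.0631
finger_force: 111.4
```

```bash
python3 - <<'E'
from h import *
s=log(); print(s['force'],s['clock'],s['moment'])
plan(np.load('C_yellow.npy'),[0],200)
im,d,W=cloud('scene'); m=cmask(im,'yellow')&(np.hypot(W[...,0]-.46,W[...,1]-.2)<.08); P=W[m]; print(len(P),P.min(0),P.max(0))
save('s3',cv2.resize(im[100:260,230:430],(600,480)))
E
```

```text
[ 0.54146409  0.04193745 -2.10356394] 7.85 [-1.26865518 -0.43313161 -0.01303234]
0 [-0.22  0.03  0.01] [-0.001 -0.003  0.   ] tcp [0.46  0.214 0.086]
up in tool [ 0.839 -0.011 -0.544]
143 [0.43647664 0.13349504 0.02922216] [0.50845707 0.2399206  0.18832334]
```

View pics/s3.png

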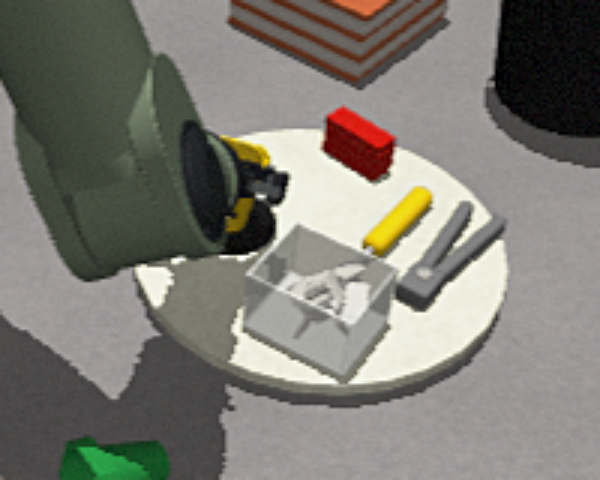

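The cup's foot is touching the mat (black blob at (250,225)). Pressing slightly, then releasing and backing off.

Request:
move_arm([
  [[-0.1,0,0.1],[0,0,0],0],
  [[-0.1,0,0.1],[0,0,0],0],
  [[-0.1,0,0.1],[0,0,0],100],
  [[-0.1,0,0.1],[0,0,0],100],
  [[-0.1,0,0.1],[0,0,0],100],
  [[-0.1,0,0.1],[0,0,0],100],
  [[-0.1,0,0.1],[0,0,0],100],
  [[-0.1,0,0.1],[0,0,0],100],
  [[-0.1,0,-1],[0,0,0],100],
  [[-0.1,0,-3],[0,0,0],100],
  [[-0.1,0,-6],[0,0,0],100],
  [[-0.1,0,-10],[0,0,0],100],
  [[-0.1,0,-14],[0,0,0],100],
  [[-0.1,0,-14],[0,0,0],100],
])

```text
clock: 9.07
position: [0.5033, 0.0969, 0.1655]
tool_rot: [-3.125, -0.989, 1.896]
force: [0.8, -2.1, 0.4]
grip_width: 0.0854
finger_force: 0.0
```

```bash
cat >> h.py <<'E'
def fitup(P,z0):  # upright cup: x,y,z,yaw
    def f(q):
        d=sdf((P-q[:3])@R.from_euler('z',q[3]).as_matrix()); return np.where(d<-.004,.004,d)*1e3
    c=np.median(P,0); best=None
    for y in (0,.4,.8,1.2):
        r=least_squares(f,[c[0],c[1],z0,y],loss='soft_l1',x_scale=[.01,.01,.01,.2],diff_step=1e-4)
        if best is None or r.cost<best.cost: best=r
    return np.round(best.x,4),round(np.sqrt(2*best.cost/len(P)),2)
E
python3 - <<'E'
from h import *
s=log(); print(s['clock'],s['position'])
p,f=calib(); print(np.abs(f).max())
im,d,W=cloud('wrist'); m=cmask(im,'yellow')&(np.hypot(W[...,0]-.466,W[...,1]-.195)<.06)&(W[...,2]>.035); P=W[m]; print(len(P),np.round([P.min(0),P.max(0)],3),fitup(P[::max(1,len(P)//1500)],.071))
M=T()[0]
im,d,W=cloud('top')
for n,c,y in [('green',(.6,-.125),-1.86),('white',(.475,-.315),-1.98)]:
    m=cmask(im,n)&(np.hypot(W[...,0]-c[0],W[...,1]-c[1])<.08)&(W[...,2]>.012); print(n,m.sum(),fit(W[m],y))
# grasp candidates for green, checks of IK over the pick tilt and place yaw
q0=s['qpos']
for n,o,y in [('green',(.5977,-.1127),-1.86),('white',(.4705,-.3102),-1.983)]:
  for flip in (0,1):
   for al in (0,.35,.6):
    Cup=mk([*o,.026],cup_R(y)); m=np.array([np.cos(y),np.sin(y),0]); xt=m*(1-2*flip)
    R0=np.stack([xt,np.cross([0,0,-1],xt),[0,0,-1]],1)@R.from_euler('y',-al*(1-2*flip)).as_matrix()
    g=(Cup@[0,0,.031,1])[:3]; G=mk(g+R0[:,2]*.026,R0); e,q=ik(G[:3,3],R.from_matrix(R0),p,q0); C=np.linalg.inv(G)@Cup
    ok=[]
    for deg in range(0,360,30):
        H=mk([.466,.195,.105],R.from_euler('z',np.radians(deg)).as_matrix())@np.linalg.inv(C); e2,q2=ik(H[:3,3],R.from_matrix(H[:3,:3]),p,q if q is not None else q0,3); 
        if e2<.05: ok.append((deg,np.round(np.degrees(np.arctan2(H[1,2],H[0,2])))))
    print(n,'flip',flip,al,'pick err',round(e,3),np.round(q,2),[f'{a}:{b:.0f}' for a,b in ok])
E
```

```text
9.0667 [0.50327363 0.09692526 0.16545596]
0.18430186809291538
6859 [[0.428 0.159 0.035]
 [0.501 0.233 0.111]] (array([0.4656, 0.1945, 0.0699, 0.4179]), np.float64(1.46))
green 59 (array([ 0.59874941, -0.11340929, -1.92098134]), np.float64(4.873765589140807))
  return _methods._mean(a, axis=axis, dtype=dtype,
  ret = um.true_divide(
Traceback (most recent call last):
  File "h.py", line 31, in fit
    r=least_squares(f,[*c0,yaw0+dy],loss='soft_l1',x_scale=[.01,.01,.2],diff_step=1e-4)
ValueError: Initial guess is outside of provided bounds
```

Yellow stands on the mat at (0.4656, 0.1945), upright to the fit. Next I'll plan green and white.

```bash
python3 - <<'E'
from h import *
p,f=calib(); q0=bot.observe()['qpos']
for n,o,y in [('green',(.5977,-.1127),-1.86),('white',(.4705,-.3102),-1.983)]:
  for flip in (0,1):
   for al in (.1,.35):
    Cup=mk([*o,.026],cup_R(y)); m=np.array([np.cos(y),np.sin(y),0]); xt=m*(1-2*flip)
    R0=np.stack([xt,np.cross([0,0,-1],xt),[0,0,-1]],1)@R.from_euler('y',-al*(1-2*flip)).as_matrix()
    g=(Cup@[0,0,.031,1])[:3]; G=mk(g+R0[:,2]*.026,R0); e,q=ik(G[:3,3],R.from_matrix(R0),p,q0); C=np.linalg.inv(G)@Cup
    ok=[]
    if e<.05:
     for deg in range(0,360,30):
        H=mk([.466,.195,.105],R.from_euler('z',np.radians(deg)).as_matrix())@np.linalg.inv(C); e2,q2=ik(H[:3,3],R.from_matrix(H[:3,:3]),p,q,3)
        if e2<.05: ok.append((deg,np.degrees(np.arctan2(H[1,2],H[0,2])),np.abs(q2-q).max()))
    print(n,'flip',flip,al,round(e,3),np.round(q,2),[f'{a}:{b:.0f}({c:.1f})' for a,b,c in ok])
E
```

```text
green flip 0 0.1 0.0 [ 0.69  0.98 -0.7   1.76  0.77  0.7   2.47] ['0:-90(1.3)', '30:-60(1.4)', '60:-30(1.3)', '150:60(3.0)', '180:90(1.6)', '210:120(1.7)', '240:150(1.7)', '330:-120(1.6)']
green flip 0 0.35 0.001 [ 1.    1.24 -1.1   1.75  0.96  0.84  2.47] ['0:-90(1.4)', '30:-60(1.4)', '60:-30(1.2)', '150:60(2.6)', '180:90(1.9)', '210:120(2.0)', '240:150(1.9)', '270:180(1.6)', '300:-150(1.3)', '330:-120(1.4)']
green flip 1 0.1 0.0 [-0.12  0.88  0.42  1.76 -0.72  0.67  0.48] ['0:-90(1.4)', '30:-60(1.7)', '60:-30(2.3)', '150:60(3.0)', '180:90(2.4)', '210:120(2.4)', '240:150(2.4)', '330:-120(1.2)']
green flip 1 0.35 0.0 [ 0.12  0.87  0.25  1.74 -0.83  0.76  0.69] ['0:-90(1.6)', '30:-60(1.9)', '60:-30(2.5)', '150:60(3.0)', '180:90(2.7)', '210:120(2.7)', '240:150(2.5)', '270:180(2.3)', '300:-150(1.9)', '330:-120(1.5)']
white flip 0 0.1 0.001 [ 1.31  1.17 -1.09  1.83  1.16  0.97  2.47] ['0:-90(2.0)', '30:-60(1.9)', '60:-30(1.8)', '150:60(2.7)', '180:90(1.8)', '210:120(2.0)', '240:150(1.9)', '330:-120(2.2)']
white flip 0 0.35 0.06 [ 1.5   1.53 -1.45  1.79  1.3   1.25  2.47] []
white flip 1 0.1 0.0 [ 0.25  0.86  0.44  1.84 -0.74  0.66  0.79] ['0:-90(1.8)', '30:-60(2.1)', '60:-30(2.4)', '150:60(3.0)', '180:90(2.7)', '210:120(2.7)', '240:150(2.7)', '330:-120(1.5)']
white flip 1 0.35 0.0 [ 0.46  0.87  0.32  1.77 -0.8   0.85  0.94] ['0:-90(2.0)', '30:-60(2.2)', '60:-30(2.5)', '150:60(3.0)', '180:90(3.0)', '210:120(2.9)', '240:150(2.7)', '270:180(2.5)', '300:-150(2.1)', '330:-120(1.7)']
```

```bash
cat >> h.py <<'E'
def pickpose(o,y,al=.35,gd=.026,up=0):
    Cup=mk([*o,.026],cup_R(y)); xt=-np.array([np.cos(y),np.sin(y),0])
    R0=np.stack([xt,np.cross([0,0,-1],xt),[0,0,-1]],1)@R.from_euler('y',al).as_matrix()
    g=(Cup@[0,0,.031,1])[:3]; return mk(g+R0[:,2]*gd+[0,0,up],R0),Cup
def pickplan(o,y,ups):
    M,s=T()
    for u in ups:
        G,_=pickpose(o,y,up=u); print(u,*delta(M,G),np.round(G[:3,3],3))
E
python3 -c "
from h import *
pickplan((.5977,-.1127),-1.86,[.17,0])"
```

```text
0.17 [-12.47   0.65 -21.97] [-0.409 -0.619  0.496] [ 0.592 -0.133  0.179]
0 [-26.72   0.84 -12.71] [-0.409 -0.619  0.496] [ 0.592 -0.133  0.009]
```

Request:
move_arm([
  [[-1,0,-3.5],[0,0,0],100],
  [[-2.5,0,-6.5],[-0.04,-0.06,0.05],100],
  [[-4,0.1,-9.5],[-0.09,-0.14,0.11],100],
  [[-5.5,0.2,-12],[-0.14,-0.21,0.17],100],
  [[-7,0.3,-14],[-0.19,-0.28,0.23],100],
  [[-8.5,0.4,-16],[-0.24,-0.36,0.29],100],
  [[-10,0.5,-18],[-0.29,-0.44,0.35],100],
  [[-11.5,0.6,-20],[-0.34,-0.51,0.41],100],
  [[-12.5,0.65,-22],[-0.38,-0.58,0.46],100],
  [[-12.5,0.65,-22],[-0.409,-0.619,0.496],100],
  [[-12.5,0.65,-22],[-0.409,-0.619,0.496],100],
  [[-12.5,0.65,-22],[-0.409,-0.619,0.496],100],
])

```text
clock: 10.17
position: [0.591, -0.1297, 0.1771]
tool_rot: [-3.138, -0.352, 1.287]
force: [1.3, 0.1, -0.3]
grip_width: 0.0855
finger_force: 0.0
```

```bash
python3 - <<'E'
from h import *
s=log(); print(s['clock'],s['position'],s['tool_rot'],np.round(s['qpos'],2))
im,d,W=cloud('wrist'); save('w4',im)
m=cmask(im,'green')&(np.hypot(W[...,0]-.5977,W[...,1]+.1127)<.09)&(W[...,2]>.01)&(W[...,2]<.075); P=W[m]; print(len(P))
x,e=fit(P[::max(1,len(P)//1500)],-1.86); print(x,e); pickplan(x[:2],x[2],[.04,0])
E
```

```text
10.1667 [ 0.59104239 -0.12968077  0.17709588] [-3.13804276 -0.35211448  1.28662293] [ 0.11  0.6   0.29  1.72 -0.63  0.97  0.47]
5358
[ 0.59694109 -0.11391836 -1.87241958] 0.7203660527144755
0.04 [-4.8   0.12 11.91] [-0.01  -0.002  0.016] [ 0.591 -0.134  0.049]
0 [-6.18  0.13 15.66] [-0.01  -0.002  0.016] [ 0.591 -0.134  0.009]
```

Request:
move_arm([
  [[-1.4,0,3.5],[0,0,0],100],
  [[-2.8,0.1,7],[0,0,0.01],100],
  [[-4,0.1,10],[-0.01,0,0.016],100],
  [[-4.8,0.12,12],[-0.01,0,0.016],100],
  [[-5.6,0.13,14.2],[-0.01,0,0.016],100],
  [[-6.15,0.13,15.6],[-0.01,0,0.016],100],
  [[-6.15,0.13,15.6],[-0.01,0,0.016],100],
  [[-6.15,0.13,15.6],[-0.01,0,0.016],100],
  [[-6.15,0.13,15.6],[-0.01,0,0.016],0],
  [[-6.15,0.13,15.6],[-0.01,0,0.016],0],
  [[-6.15,0.13,15.6],[-0.01,0,0.016],0],
  [[-6.15,0.13,15.6],[-0.01,0,0.016],0],
  [[-6.15,0.13,15.6],[-0.01,0,0.016],0],
  [[-6.15,0.13,15.6],[-0.01,0,0.016],0],
  [[-6.15,0.13,15.6],[-0.01,0,0.016],0],
])

```text
clock: 11.47
position: [0.5921, -0.1362, 0.0114]
tool_rot: [3.137, -0.351, 1.267]
force: [-2.3, -1.7, 7.5]
grip_width: 0.0627
finger_force: 106.9
```

```bash
python3 - <<'E'
from h import *
s=log(); M,_=T(); print(s['clock'],s['position'],s['force'],s['grip_width'])
C=np.linalg.inv(M)@mk([.597,-.114,.026],cup_R(-1.872)); np.save('C_green.npy',C); print(np.round(C,3))
p,f=calib(); q=s['qpos']; print('up',np.round(M[:3,:3].T@[0,0,1],3))
for deg in (300,330,345,0,20):
    H=mk([.4656,.1945,.15],R.from_euler('z',np.radians(deg)).as_matrix())@np.linalg.inv(C); e2,q2=ik(H[:3,3],R.from_matrix(H[:3,:3]),p,q,4); print(deg,round(e2,3),np.round(q2,2),np.round(H[:3,2],2),np.round(H[:3,3],3),*delta(M,H))
E
```

```text
11.4667 [ 0.59209116 -0.13621723  0.01143087] [-2.28387166 -1.6934808   7.4834029 ] 0.06272571393431624
[[ 0.002  0.546 -0.838  0.026]
 [ 1.     0.003  0.005 -0.002]
 [ 0.006 -0.838 -0.546 -0.006]
 [ 0.     0.     0.     1.   ]]
up [ 0.343  0.004 -0.939]
300 0.017 [-0.64  0.98  0.2   1.26 -0.01  1.88 -1.46] [-0.72 -0.42 -0.55] [0.45  0.183 0.169] [ 30.04 -23.09  -5.88] [ 0.251 -1.282  0.755]
330 0.0 [-1.16  1.11  0.85  1.38 -0.09  1.69 -0.82] [-0.41 -0.73 -0.55] [0.458 0.177 0.169] [ 29.69 -22.16  -6.01] [ 0.073 -1.339  0.22 ]
345 0.0 [-1.3   1.1   0.92  1.5  -0.04  1.5  -0.67] [-0.21 -0.81 -0.55] [0.462 0.175 0.169] [ 29.69 -21.65  -6.  ] [-0.016 -1.343 -0.048]
0 0.0 [-1.46  1.12  1.03  1.64 -0.03  1.28 -0.51] [ 0.01 -0.84 -0.55] [0.468 0.175 0.169] [ 29.82 -21.17  -5.95] [-0.105 -1.331 -0.316]
20 0.0 [-1.68  1.21  1.22  1.86 -0.16  0.95 -0.2 ] [ 0.29 -0.79 -0.55] [0.474 0.177 0.169] [ 30.16 -20.6   -5.83] [-0.224 -1.289 -0.672]
```

Request:
move_arm([
  [[0.7,0,-1.9],[0,0,0],0],
  [[1.7,0,-4.7],[0,0,0],0],
  [[2.7,0,-7.5],[0,-0.1,0],0],
  [[4.1,0,-11.3],[0,-0.2,0],0],
  [[5.5,0,-15],[0,-0.3,0],0],
  [[6.9,0,-18.8],[0,-0.4,0],0],
  [[7.2,0,-19.7],[0,-0.5,0],0],
  [[7.2,0,-19.7],[0,-0.6,0],0],
  [[7.2,0,-19.7],[0,-0.7,0],0],
  [[7.2,0,-19.7],[0,-0.7,0],0],
])

```text
clock: 12.3
position: [0.5924, -0.1304, 0.2191]
tool_rot: [3.14, 0.354, 1.273]
force: [0.1, 0.8, -1.8]
grip_width: 0.0626
finger_force: 108.9
```

```bash
python3 - <<'E'
from h import *
s=log(); print(s['clock'],s['position'],s['grip_width'],s['force'])
plan(np.load('C_green.npy'),[.10,0],330,(.4656,.1945),.101)
im,d,W=cloud('wrist'); save('w5',im)
E
```

```text
12.3 [ 0.59238752 -0.13041645  0.2191316 ] 0.06256235744784733 [ 0.14109243  0.80486076 -1.83540101]
0.1 [ 23.82 -21.88  -8.92] [ 0.139 -0.637  0.179] tcp [0.458 0.177 0.22 ]
0 [ 27.29 -21.9    0.46] [ 0.139 -0.637  0.179] tcp [0.458 0.177 0.12 ]
up in tool [-0.347  0.002 -0.938]
```

Request:
move_arm([
  [[2.4,-2.2,-0.9],[0,-0.05,0.01],0],
  [[5,-4.6,-1.9],[0.02,-0.11,0.03],0],
  [[7.6,-7,-2.9],[0.04,-0.18,0.05],0],
  [[10.2,-9.4,-3.9],[0.06,-0.25,0.07],0],
  [[12.8,-11.8,-4.9],[0.07,-0.32,0.09],0],
  [[15.4,-14.2,-5.8],[0.09,-0.39,0.11],0],
  [[18,-16.5,-6.7],[0.11,-0.46,0.13],0],
  [[20.4,-18.7,-7.6],[0.12,-0.53,0.15],0],
  [[22.4,-20.6,-8.4],[0.13,-0.59,0.17],0],
  [[23.8,-21.9,-8.9],[0.139,-0.637,0.179],0],
  [[23.8,-21.9,-8.9],[0.139,-0.637,0.179],0],
  [[23.8,-21.9,-8.9],[0.139,-0.637,0.179],0],
  [[23.8,-21.9,-8.9],[0.139,-0.637,0.179],0],
])

```text
clock: 13.43
position: [0.4587, 0.1712, 0.2216]
tool_rot: [3.135, 0.986, 1.035]
force: [-0.1, -1.1, -1.2]
grip_width: 0.0623
finger_force: 109.1
```

```bash
python3 - <<'E'
from h import *
s=log(); print(s['clock'],s['position'],s['grip_width'],np.round(s['qpos'],2))
plan(np.load('C_green.npy'),[.03,.015,0],330,(.4656,.1945),.101)
im,d,W=cloud('scene'); save('s6',cv2.resize(im[80:260,230:430],(660,594)))
for n in('yellow','green'):
    m=cmask(im,n)&(np.hypot(W[...,0]-.466,W[...,1]-.195)<.08)&(W[...,2]>.035); P=W[m]; print(n,len(P)); 
    if len(P)>60: print(np.round([P.min(0),P.max(0)],3),fitup(P,.071 if n=='yellow' else .2))
E
```

```text
13.4333 [0.45866197 0.17115821 0.22160429] 0.062279075197181025 [-1.12  1.03  0.84  1.45 -0.08  1.71 -0.78]
0.03 [ 6.23 -0.4   3.6 ] [-0.009 -0.007 -0.004] tcp [0.458 0.177 0.15 ]
0.015 [ 7.48 -0.41  4.42] [-0.009 -0.007 -0.004] tcp [0.458 0.177 0.135]
0 [ 8.73 -0.41  5.25] [-0.009 -0.007 -0.004] tcp [0.458 0.177 0.12 ]
up in tool [-0.834  0.003 -0.552]
yellow 517
[[0.429 0.158 0.035]
 [0.502 0.233 0.113]] (array([0.4652, 0.1953, 0.0712, 0.3069]), np.float64(1.51))
green 497
[[0.431 0.15  0.157]
 [0.51  0.225 0.262]] (array([0.4682, 0.1886, 0.2005, 1.0354]), np.float64(1.58))
```

View pics/s6.png

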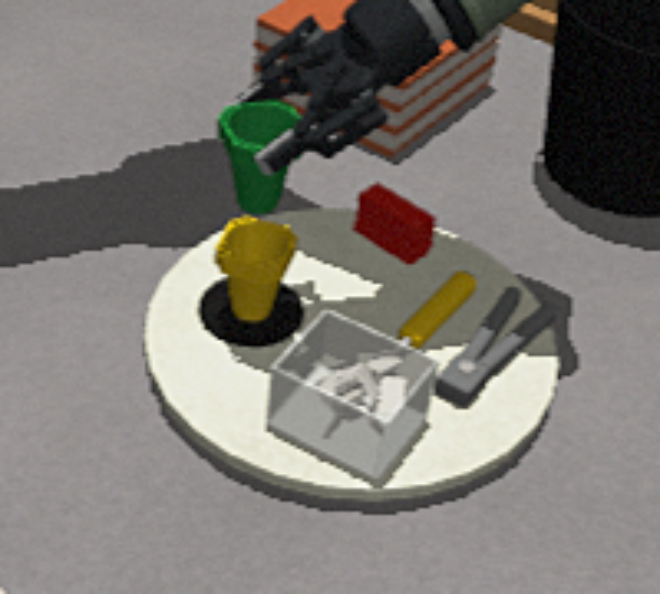

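Green hangs upright at (258,155) directly over yellow at (255,265), and the arm is clear of the wedges and tub. Lowering.

Request:
move_arm([
  [[1,-0.3,0.6],[0,0,0],0],
  [[2.5,-0.4,1.6],[0,0,0],0],
  [[4.2,-0.4,2.5],[0,0,0],0],
  [[5.4,-0.4,3.2],[0,0,0],0],
  [[6.3,-0.4,3.7],[0,0,0],0],
  [[6.9,-0.4,4.1],[0,0,0],0],
  [[7.5,-0.4,4.5],[0,0,0],0],
  [[7.9,-0.4,4.8],[0,0,0],0],
  [[8.3,-0.4,5],[0,0,0],0],
  [[8.3,-0.4,5],[0,0,0],0],
  [[8.3,-0.4,5],[0,0,0],0],
])

```text
clock: 14.4
position: [0.4572, 0.1776, 0.1244]
tool_rot: [3.134, 0.988, 1.036]
force: [0.3, 0.2, -0.8]
grip_width: 0.0624
finger_force: 109.1
```

```bash
python3 - <<'E'
from h import *
s=log(); print(s['clock'],s['position'],s['force'],s['grip_width'])
plan(np.load('C_green.npy'),[.003,0],330,(.4656,.1945),.101)
im,d,W=cloud('scene'); save('s7',cv2.resize(im[80:260,230:430],(660,594)))
for n in('yellow','green'):
    m=cmask(im,n)&(np.hypot(W[...,0]-.466,W[...,1]-.195)<.08)&(W[...,2]>.035); P=W[m]; print(n,len(P)); 
    if len(P)>60: print(fitup(P,.071 if n=='yellow' else .103))
E
```

```text
14.4 [0.45722713 0.17762123 0.12440941] [ 0.32028713  0.15516345 -0.78065024] 0.06243652030876275
0.003 [0.11 0.07 0.13] [-0.007 -0.005 -0.004] tcp [0.458 0.177 0.123]
0 [0.36 0.07 0.29] [-0.007 -0.005 -0.004] tcp [0.458 0.177 0.12 ]
up in tool [-0.835  0.004 -0.55 ]
yellow 286
(array([0.4646, 0.196 , 0.0706, 0.332 ]), np.float64(1.24))
green 313
(array([0.4692, 0.1943, 0.1028, 1.0823]), np.float64(1.67))
```

Request:
move_arm([
  [[0.2,0.05,0.15],[0,0,0],0],
  [[0.35,0.05,0.25],[0,0,0],0],
  [[0.35,0.05,0.25],[0,0,0],0],
  [[0.35,0.05,0.25],[0,0,0],100],
  [[0.35,0.05,0.25],[0,0,0],100],
  [[0.35,0.05,0.25],[0,0,0],100],
  [[0.35,0.05,0.25],[0,0,0],100],
  [[0.35,0.05,0.25],[0,0,0],100],
  [[0.35,0.05,0.25],[0,0,0],100],
  [[0.35,0.05,-0.8],[0,0,0],100],
  [[0.35,0.05,-3],[0,0,0],100],
  [[0.35,0.05,-6],[0,0,0],100],
  [[0.35,0.05,-10],[0,0,0],100],
  [[0,0.05,-14],[0,0,0],100],
  [[0,0.05,-14],[0,0,0],100],
])

```text
clock: 15.7
position: [0.5191, 0.2794, 0.2009]
tool_rot: [3.12, 0.971, 1.036]
force: [-0.9, -0.5, 0.7]
grip_width: 0.0853
finger_force: 0.0
```

```bash
python3 - <<'E'
from h import *
s=log(); print(s['clock'],s['position'],s['force'],s['grip_width'])
im,d,W=cloud('scene'); save('s8',cv2.resize(im[80:330,130:430],(720,600)))
for n in('yellow','green'):
    m=cmask(im,n)&(np.hypot(W[...,0]-.466,W[...,1]-.195)<.08)&(W[...,2]>.035); P=W[m]; print(n,len(P)); 
    if len(P)>60: print(fitup(P,.071 if n=='yellow' else .103))
im2,d,W2=cloud('top')
for k,i,w in(('scene',im,W),('top',im2,W2)):
    m=cmask(i,'white')&(np.hypot(w[...,0]-.475,w[...,1]+.315)<.08)&(w[...,2]>.012); print('white',k,m.sum(),fit(w[m],-1.98) if m.sum()>100 else '')
pickplan((.4705,-.3102),-1.983,[.17,0])
E
```

```text
15.7 [0.51914026 0.27944839 0.2008919 ] [-0.88478786 -0.5370341   0.68914833] 0.08533856829458675
yellow 280
(array([ 0.4785,  0.178 ,  0.0693, -0.8276]), np.float64(2.27))
green 423
(array([0.4663, 0.1938, 0.1   , 0.9775]), np.float64(1.54))
white scene 612 (array([ 0.47133093, -0.30960185, -1.97618825]), np.float64(1.181556072177146))
white top 695 (array([ 0.47016983, -0.31081142, -1.97002352]), np.float64(1.1687361109935004))
0.17 [-28.61  25.8   47.05] [-0.032  1.332 -0.118] [ 0.462 -0.33   0.179]
0 [-14.46  25.71  56.47] [-0.032  1.332 -0.118] [ 0.462 -0.33   0.009]
```

View pics/s8.png

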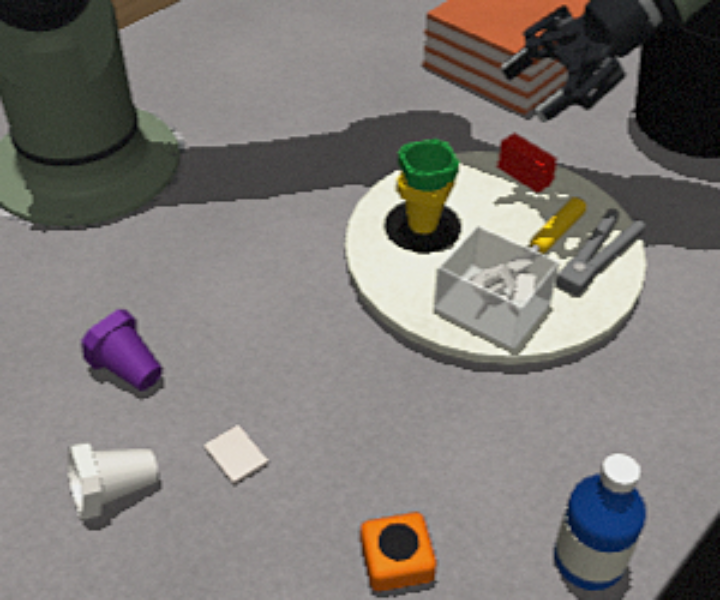

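Green is seated in yellow, with the stack at (428,185). White is unmoved at (110,475), and purple at (125,350) is the look-alike. Moving to white by a detour around the stack.

```bash
python3 - <<'E'
from h import *
M,s=T(); G,_=pickpose((.4705,-.3102),-1.978,up=.17)
rv=R.from_matrix(M[:3,:3].T@G[:3,:3]).as_rotvec()
for t,x in [(.0,(.55,.27,.32)),(.35,(.6,.12,.34)),(.7,(.58,-.1,.32)),(1,G[:3,3])]:
    H=mk(x,M[:3,:3]@R.from_rotvec(rv*t).as_matrix()); print(*delta(M,H))
E
```

```text
[-9.29  3.42 -7.73] [0. 0. 0.]
[-16.7   15.28  -0.08] [-0.012  0.466 -0.043]
[-26.1   24.57  17.73] [-0.024  0.933 -0.086]
[-28.61  25.81  47.05] [-0.034  1.332 -0.123]
```

Request:
move_arm([
  [[-3,1.1,-2.5],[0,0,0],100],
  [[-6,2.2,-5],[0,0,0],100],
  [[-9.3,3.4,-7.7],[0,0,0],100],
  [[-11,6,-6],[0,0.1,-0.01],100],
  [[-12.8,9,-4],[0,0.2,-0.02],100],
  [[-14.6,12,-2],[-0.01,0.32,-0.03],100],
  [[-16.7,15.3,0],[-0.01,0.44,-0.04],100],
  [[-18.5,17,3.3],[-0.02,0.54,-0.05],100],
  [[-20.3,18.8,6.6],[-0.02,0.63,-0.06],100],
  [[-22.1,20.6,10],[-0.02,0.73,-0.07],100],
  [[-24,22.5,13.5],[-0.02,0.83,-0.08],100],
  [[-26.1,24.6,17.7],[-0.024,0.93,-0.09],100],
  [[-26.5,24.8,21.5],[-0.03,1,-0.09],100],
  [[-26.8,25,25.5],[-0.03,1.07,-0.1],100],
  [[-27.1,25.2,29.5],[-0.03,1.14,-0.1],100],
  [[-27.4,25.4,33.5],[-0.03,1.21,-0.11],100],
  [[-27.8,25.5,37.5],[-0.03,1.28,-0.11],100],
  [[-28.1,25.6,41.5],[-0.03,1.33,-0.12],100],
  [[-28.6,25.8,45.5],[-0.034,1.332,-0.123],100],
  [[-28.6,25.8,47],[-0.034,1.332,-0.123],100],
])

```text
clock: 17.47
position: [0.4825, -0.2834, 0.2057]
tool_rot: [-3.139, -0.351, 1.161]
force: [0.7, -0.6, 0.1]
grip_width: 0.085
finger_force: 0.0
```

Request:
move_arm([
  [[0,0,0],[0,0,0],100],
  [[0,0,0],[0,0,0],100],
])

```text
clock: 17.63
position: [0.4825, -0.2833, 0.2054]
tool_rot: [-3.136, -0.349, 1.157]
force: [0.9, 1.0, 1.1]
grip_width: 0.085
finger_force: 0.0
```

```bash
python3 - <<'E'
from h import *
s=log(); print(s['clock'],s['position'],s['tool_rot'],np.round(s['qpos'],2))
im,d,W=cloud('wrist'); save('w9',im)
m=cmask(im,'white')&(np.hypot(W[...,0]-.4705,W[...,1]+.31)<.09)&(W[...,2]>.012)&(W[...,2]<.075); P=W[m]; print(len(P))
x,e=fit(P[::max(1,len(P)//1500)],-1.978); print(x,e); pickplan(x[:2],x[2],[.04,0])
E
```

```text
17.6333 [ 0.48253662 -0.28328022  0.2053879 ] [-3.13633963 -0.34863539  1.15670525] [ 0.22  0.58  0.59  1.78 -0.72  1.12  0.74]
4815
[ 0.46956831 -0.31127293 -1.97481132] 0.6772006849617244
0.04 [-10.47  -0.09  12.97] [-0.001  0.001 -0.006] [ 0.461 -0.331  0.049]
0 [-11.84  -0.08  16.73] [-0.001  0.001 -0.006] [ 0.461 -0.331  0.009]
```

View pics/w9.png

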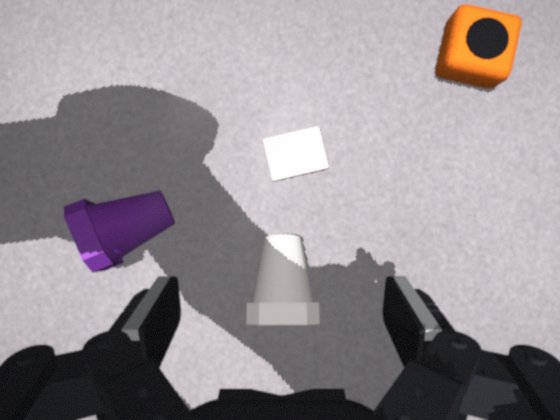

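White is centred with its collar at (283,313). The purple look-alike at (120,230) and the offcut at (297,153) are clear of the fingers. Descending and gripping.

Request:
move_arm([
  [[-2.6,0,2.2],[0,0,0],100],
  [[-5.2,-0.1,4.6],[0,0,0],100],
  [[-7.5,-0.1,7.4],[0,0,0],100],
  [[-9.2,-0.1,10.2],[0,0,0],100],
  [[-10.5,-0.1,13],[0,0,0],100],
  [[-11.2,-0.1,14.9],[0,0,0],100],
  [[-11.8,-0.1,16.6],[0,0,0],100],
  [[-11.8,-0.1,16.6],[0,0,0],100],
  [[-11.8,-0.1,16.6],[0,0,0],100],
  [[-11.8,-0.1,16.6],[0,0,0],0],
  [[-11.8,-0.1,16.6],[0,0,0],0],
  [[-11.8,-0.1,16.6],[0,0,0],0],
  [[-11.8,-0.1,16.6],[0,0,0],0],
  [[-11.8,-0.1,16.6],[0,0,0],0],
  [[-11.8,-0.1,16.6],[0,0,0],0],
  [[-11.8,-0.1,16.6],[0,0,0],0],
])

```text
clock: 19.02
position: [0.4637, -0.3316, 0.0128]
tool_rot: [3.14, -0.349, 1.165]
force: [-1.9, 1.6, 9.9]
grip_width: 0.0628
finger_force: 106.6
```

```bash
python3 - <<'E'
from h import *
s=log(); M,_=T(); print(s['clock'],s['position'],s['force'],s['grip_width'],s['tool_rot'])
C=np.linalg.inv(M)@mk([.4696,-.3113,.026],cup_R(-1.975)); np.save('C_white.npy',C); print(np.round(C,3)); print('up',np.round(M[:3,:3].T@[0,0,1],3))
E
```

```text
19.0167 [ 0.4637464  -0.33158158  0.01275597] [-1.87743943  1.55122376  9.85853953] 0.06280704080670808 [ 3.13954199 -0.34868368  1.16461605]
[[ 0.002  0.544 -0.839  0.024]
 [ 1.     0.001  0.003 -0.003]
 [ 0.003 -0.839 -0.544 -0.005]
 [ 0.     0.     0.     1.   ]]
up [ 0.342  0.002 -0.94 ]
```

Request:
move_arm([
  [[0.7,0,-1.9],[0,0,0],0],
  [[1.7,0,-4.7],[0,0,0],0],
  [[2.7,0,-7.5],[0,-0.1,0],0],
  [[4.1,0,-11.3],[0,-0.2,0],0],
  [[5.5,0,-15],[0,-0.3,0],0],
  [[6.9,0,-18.8],[0,-0.4,0],0],
  [[8,0,-21.8],[0,-0.5,0],0],
  [[8.2,0,-22.6],[0,-0.6,0],0],
  [[8.2,0,-22.6],[0,-0.7,0],0],
  [[8.2,0,-22.6],[0,-0.7,0],0],
])

```text
clock: 19.85
position: [0.4673, -0.3264, 0.2522]
tool_rot: [3.14, 0.357, 1.174]
force: [0.5, 1.4, -1.7]
grip_width: 0.063
finger_force: 109.2
```

```bash
python3 - <<'E'
from h import *
s=log(); print(s['clock'],s['position'],s['grip_width'],s['force'],np.round(s['qpos'],2))
C=np.load('C_white.npy'); M,_=T(); p,f=calib()
im,d,W=cloud('scene')
for n in('yellow','green'):
    m=cmask(im,n)&(np.hypot(W[...,0]-.466,W[...,1]-.195)<.08)&(W[...,2]>.035); P=W[m]; print(n,len(P),fitup(P,.071 if n=='yellow' else .101))
plan(C,[.09,0],330,(.466,.1945),.131)
H=mk([.466,.1945,.22],R.from_euler('z',np.radians(330)).as_matrix())@np.linalg.inv(C)
rv=R.from_matrix(M[:3,:3].T@H[:3,:3]).as_rotvec()
G=mk([.55,-.06,.25],M[:3,:3]@R.from_rotvec(rv*.5).as_matrix()); print('mid',*delta(M,G)); print(ik(H[:3,3],R.from_matrix(H[:3,:3]),p,s['qpos'],3))
E
```

```text
19.85 [ 0.46729518 -0.32643748  0.25217377] 0.0630123838045285 [ 0.46917307  1.37944986 -1.67202589] [-0.39  0.65  1.06  1.82 -0.26  0.92  0.31]
yellow 283 (array([0.4807, 0.1792, 0.0694, 0.7885]), np.float64(2.23))
green 416 (array([0.4663, 0.1942, 0.1005, 1.0629]), np.float64(1.52))
0.09 [ 43.93 -20.25 -14.78] [ 0.075 -0.642  0.1  ] tcp [0.459 0.178 0.238]
0 [ 47.04 -20.25  -6.33] [ 0.075 -0.642  0.1  ] tcp [0.459 0.178 0.148]
up in tool [-0.345 -0.    -0.938]
mid [26.09 -2.67 -9.51] [ 0.039 -0.319  0.05 ]
(np.float64(0.0001265512018009806), array([-1.26886996,  1.14994191,  1.14012819,  1.44497713, -0.1984144 ,
        1.73915144, -0.59236775]))
```

Request:
move_arm([
  [[3.3,-0.3,-1.2],[0,-0.03,0],0],
  [[7,-0.7,-2.5],[0,-0.08,0.01],0],
  [[10.8,-1.1,-3.9],[0.01,-0.13,0.02],0],
  [[14.6,-1.5,-5.3],[0.02,-0.18,0.03],0],
  [[18.4,-1.9,-6.7],[0.03,-0.22,0.04],0],
  [[22.2,-2.3,-8.1],[0.03,-0.27,0.04],0],
  [[26.1,-2.7,-9.5],[0.04,-0.32,0.05],0],
  [[28.5,-5.3,-10.3],[0.04,-0.37,0.06],0],
  [[31,-8,-11.1],[0.05,-0.42,0.07],0],
  [[33.5,-10.6,-11.9],[0.05,-0.47,0.07],0],
  [[36,-13.3,-12.6],[0.06,-0.52,0.08],0],
  [[38.5,-15.5,-13.3],[0.07,-0.56,0.09],0],
  [[40.8,-17.6,-13.9],[0.07,-0.6,0.1],0],
  [[42.6,-19.2,-14.4],[0.075,-0.64,0.1],0],
  [[43.9,-20.2,-14.8],[0.075,-0.642,0.1],0],
  [[43.9,-20.2,-14.8],[0.075,-0.642,0.1],0],
  [[43.9,-20.2,-14.8],[0.075,-0.642,0.1],0],
  [[43.9,-20.2,-14.8],[0.075,-0.642,0.1],0],
])

```text
clock: 21.4
position: [0.4611, 0.1726, 0.2396]
tool_rot: [3.136, 0.993, 1.034]
force: [0.2, -0.1, -1.3]
grip_width: 0.0628
finger_force: 109.3
```

```bash
python3 - <<'E'
from h import *
s=log(); print(s['clock'],s['position'],s['grip_width'],np.round(s['qpos'],2))
plan(np.load('C_white.npy'),[.09,.03,0],330,(.466,.1945),.131)
im,d,W=cloud('scene'); save('s10',cv2.resize(im[80:260,230:430],(660,594)))
m=cmask(im,'white')&(np.hypot(W[...,0]-.466,W[...,1]-.195)<.08)&(W[...,2]>.15); P=W[m]; print(len(P),np.round([P.min(0),P.max(0)],3),fitup(P,.22))
E
```

```text
21.4 [0.46112915 0.17262767 0.23959087] 0.06283166301983076 [-1.22  1.19  1.17  1.43 -0.25  1.76 -0.52]
0.09 [ 0.3  -0.42 -0.25] [-0.008 -0.002 -0.005] tcp [0.459 0.178 0.238]
0.03 [ 5.32 -0.43  3.03] [-0.008 -0.002 -0.005] tcp [0.459 0.178 0.178]
0 [ 7.84 -0.44  4.67] [-0.008 -0.002 -0.005] tcp [0.459 0.178 0.148]
up in tool [-0.838  0.003 -0.546]
270 [[0.428 0.15  0.223]
 [0.509 0.224 0.28 ]] (array([0.4688, 0.185 , 0.2199, 0.3326]), np.float64(1.85))
```

View pics/s10.png

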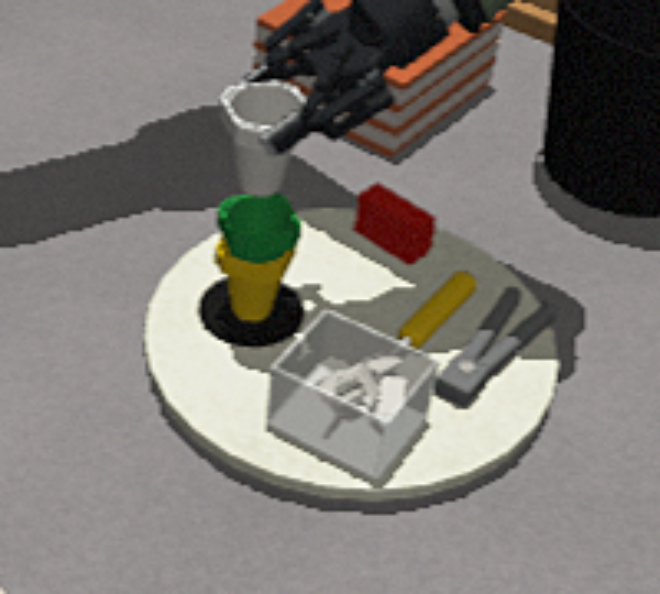

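White hangs upright at (262,140) over the straight green/yellow stack at (258,250). Lowering.

Request:
move_arm([
  [[0.5,-0.4,0],[0,0,0],0],
  [[1.5,-0.4,0.6],[0,0,0],0],
  [[3,-0.4,1.6],[0,0,0],0],
  [[4.4,-0.4,2.5],[0,0,0],0],
  [[5.3,-0.4,3],[0,0,0],0],
  [[6.1,-0.4,3.5],[0,0,0],0],
  [[6.8,-0.4,4],[0,0,0],0],
  [[7.2,-0.4,4.3],[0,0,0],0],
  [[7.5,-0.4,4.45],[0,0,0],0],
  [[7.5,-0.4,4.45],[0,0,0],0],
  [[7.5,-0.4,4.45],[0,0,0],0],
])

```text
clock: 22.37
position: [0.4597, 0.1787, 0.1523]
tool_rot: [3.135, 0.994, 1.035]
force: [-0.1, -0.6, -0.7]
grip_width: 0.0628
finger_force: 109.4
```

```bash
python3 - <<'E'
from h import *
s=log(); print(s['clock'],s['position'],s['force'],s['grip_width'])
plan(np.load('C_white.npy'),[0],330,(.466,.1945),.131)
im,d,W=cloud('scene')
m=cmask(im,'white')&(np.hypot(W[...,0]-.466,W[...,1]-.195)<.08)&(W[...,2]>.1); P=W[m]; print(len(P),fitup(P,.133))
E
```

```text
22.3667 [0.45969303 0.17866995 0.15229825] [-0.09541228 -0.60675891 -0.69864086] 0.06279761207279094
0 [0.28 0.01 0.27] [-0.006 -0.001 -0.005] tcp [0.459 0.178 0.148]
up in tool [-0.838  0.004 -0.545]
250 (array([0.4704, 0.193 , 0.1321, 0.956 ]), np.float64(2.03))
```

Request:
move_arm([
  [[0.2,0,0.15],[0,0,0],0],
  [[0.3,0,0.25],[0,0,0],0],
  [[0.3,0,0.25],[0,0,0],0],
  [[0.3,0,0.25],[0,0,0],100],
  [[0.3,0,0.25],[0,0,0],100],
  [[0.3,0,0.25],[0,0,0],100],
  [[0.3,0,0.25],[0,0,0],100],
  [[0.3,0,0.25],[0,0,0],100],
  [[0.3,0,0.25],[0,0,0],100],
  [[0.3,0,-0.8],[0,0,0],100],
  [[0.3,0,-3],[0,0,0],100],
  [[0.3,0,-6],[0,0,0],100],
  [[0.3,0,-10],[0,0,0],100],
  [[0,0,-14],[0,0,0],100],
  [[0,0,-14],[0,0,0],100],
])

```text
clock: 23.67
position: [0.5081, 0.2628, 0.2124]
tool_rot: [3.134, 0.997, 1.042]
force: [1.3, -3.4, -2.4]
grip_width: 0.0851
finger_force: 0.0
```

```bash
python3 - <<'E'
from h import *
s=log(); print(s['clock'],s['position'],s['force'],s['grip_width'])
im,d,W=cloud('scene'); save('s11',cv2.resize(im[80:260,230:430],(660,594)))
for n,z,lo in(('yellow',.071,.035),('green',.101,.06),('white',.131,.1)):
    m=cmask(im,n)&(np.hypot(W[...,0]-.466,W[...,1]-.195)<.06)&(W[...,2]>lo); P=W[m]; print(n,len(P),fitup(P,z),P[:,2].max())
E
```

```text
23.6667 [0.50811894 0.26284924 0.21240693] [ 1.33091069 -3.43426373 -2.37820487] 0.08514562164744961
yellow 285 (array([0.4789, 0.1764, 0.0691, 0.7046]), np.float64(2.23)) 0.12490653322026339
green 183 (array([0.466 , 0.1961, 0.0997, 2.5903]), np.float64(1.15)) 0.15251662935589752
white 274 (array([0.4694, 0.1936, 0.13  , 0.9194]), np.float64(1.55)) 0.17306062237146935
```

View pics/s11.png

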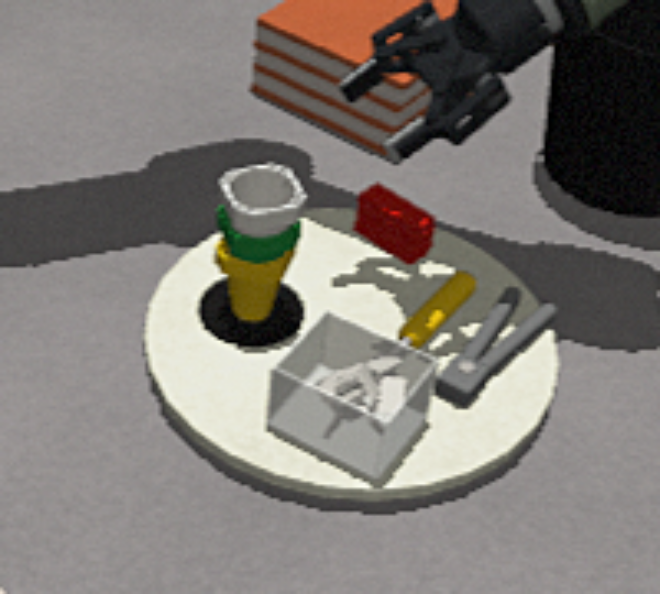

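The stack is straight on the mat at (258,255): yellow, green, then white, with the gripper clear of it. Handing in.

```bash
python3 -c "
from h import *
print(bot.job_done())"
```

```text
the job is handed in; nothing more can be done
None
```

Job handed in (no verdict came back): yellow stood empty on the mat first, then green and white were nested in it as one straight, released stack; blue was absent, and nothing else was deliberately moved.

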